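# Put the finial away in the latched bench cage

## Robot

A 7-joint arm with a two-finger parallel gripper is mounted at the origin on the work surface. World frame = base frame: x ahead of the robot, y to its left, z up, the work surface at z = 0. Lengths are in m, angles in rad, forces in N, time in s.
With the tool pointing down it reaches from about 0.4 to 0.85 m from the base axis. Payload 4.5 kg.
Tool frame: the origin (TCP) lies at the centre of the arm's flange, where the gripper is bolted on; the fingertips stand 166 mm ahead of it and the grasp point (between the pads) lies 147 mm ahead of it (r.grip_depth is the distance from the TCP to the grasp point, in m); z points along the fingers, y is the line along which they close (so a half turn about z gives the same grasp; the last joint's range is limited). The gripper opens to 88 mm and grips with 3 to 60 N. Pads are 18 mm wide; open, the fingers measure 123 mm over their backs; the gripper's body (75 mm by 187 mm) begins 45 mm behind the grasp point.
Start: joints at [0.034, 0.689, -0.195, 1.565, 0.157, 0.902, -0.215], TCP at [0.625, 0, 0.405] pointing down, gripper open.
Joint ranges: [-3.01, 3.01], [-0.46, 2.08], [-1.47, 1.51], [0.13, 2.56], [-1, 4.14], [0.04, 2.09], [-2.66, 2.66]. Speed limits (rad/s): [2.57, 2.57, 3.14, 3.14, 3.14, 3.14, 3.14].

## Interface

Orientations are given as a unit quaternion [x, y, z, w].
In Python, from plant import status, cams, r, finder gives the robot as it stands.
- The arm moves only by the tool play_rows, never from a script. Its argument "rows" is a list of rows, each a list of 7 numbers: the opening in per cent of the stroke, from 0 (shut) to 100 (fully open), then the shift along the tool's x, y, z in m, then the turn, a rotation vector about the tool's x, y, z in degrees. A call has 1 to 8 rows; each row shifts and turns the commanded pose from where the row before left it, along the tool's axes as they then stand; what a row does not reach is not made up. A row lasts 1/8 s, in which the tool goes at most 62.5 mm and 10.7 degrees, less where a joint would pass 70% of its speed; a pose out of reach is approached as far as the arm can. A call with a gripper value outside its range is refused whole. The fingers move at their own pace and stop on an object; "grip_force" is the grip in N (left out, the last holds). Time passes only in rows, so rows that do not move let the fingers close. It gives the time, the measured TCP pose, the force, the opening and the grip force at its end, in the units of the state.
- status.get_state(): the state, without advancing time (a new reading comes with each control period).
- cams.snapshot(name): name is "scene" or "side" or "wrist"; returns the picture (384x512x3 uint8, red, green, blue); there is no depth.
- cams.camera_params(name): a dict with "vfov" (degrees; the focal length in pixels is half the picture's height over the tangent of half this angle, whatever the lens; pixels are square), "cx", "cy" (the principal point, pixels), "distortion" ([k1, k2, p1, p2, k3] as OpenCV has them; the pictures are not rectified), "R" (3x3) and "t" (3): a world point X has camera coordinates R X + t; the wrist camera has in their place "tool_from_camera" (4x4, takes a point from camera to tool coordinates, whose origin is the TCP and whose axes are the flange's). Camera axes: x right, y down, z forward; pixel columns grow to the right and rows downward; lengths in m; the calibration is good to about 2 mm. A picture is of the moment at which its call begins: read the wrist's pose just before it. camera_params takes no time and is no camera call.
- r.finish_job(): hands the job in; it is judged then, once.
Trained networks look in the newest picture that a camera, given by its name, has taken for a name from the list of things; names that differ only in an ending like _2 or _b are one class to them, and where a whole thing is asked for, a point or a joint stands for the part that bears it (a point fixed in the world has none). Each returns a list of dicts, best first, with "score" (0 to 1); they miss things now and then, are a little off and sometimes report something else, mostly with a low value. They report only what shows in the picture. A call takes as long as a camera call.
- finder.spot_in(camera, label): "at" ([x, y, z] in m, in the coordinates of the camera as it stood for that picture, good to about 4 mm: the middle of the surface that is visible of it).
- finder.regions_of(camera, label): "mask" (384x512 bool, what is visible of it).
The state is a dict: "clock": time; "q": joint angles; "qd": joint speeds; "joint_torque": joint torques, N m; "tool_pos": TCP position; "eef_rot": TCP orientation; "contact_force": force on the tool from outside, world axes, zero at the start; "moment": the same for the moment, N m; "opening": opening from 0.0 (shut) to 1.0 (fully open); "finger_force": force on a finger pad.
Only numpy, scipy, OpenCV 4.12 (cv2) and the standard library are available. Lean on these libraries where they do the work, as an engineer would, in place of code of your own. Each camera call takes 0.05 s, during which the arm holds its last target. There are 200 camera calls.

## Task

Put the brass onion-dome finial away in the iron bench cage: press the latch's thumb plate down so that the bar lifts over its catch, swing the gate wide open, and slide the finial, standing upright, along the bench through the gateway until all of it is inside. Then ease the gate shut without slamming it, so that the bar drops back behind its catch by its own weight, and leave everything else on the bench, and the cup stored in the cage, as it is.

Things in the scene. Friction and masses are not known exactly. Their poses are not given: they have to be found in the camera images.
- cage: Black iron cage of posts and rods, bolted to the bench, no floor, barred roof: 254 mm wide (x), 292 deep (y from -172 to +120), 160 high. Origin on the bench under the middle of its width, z up. The gateway is its +y side at y = 113: clear between the posts from x = -113 to +113 mm, 149 mm high, no sill. The hinge post is at +x, the latch post at -x.
- catch_lip (a point): Middle of the top edge of the catch's upright lip on the latch post, 108 mm above the bench; 16 mm wide, 8 mm thick, standing 28 mm out from the post's outer face. Outside the lip a slope falls to 82 mm height, 42 mm further out.
- gate_hinge (a point): Point on the bench under the gate's vertical hinge axis, at x = 107, y = 115 mm in the cage's frame.
- gate (a joint): Angle of the barred gate (rad): 0 shut, growing as it swings outward (cage +y), clockwise seen from above; stop at 1.95. Shut, it runs 214 mm from the hinge axis towards the cage's -x. 8 mm thick, from 10 to 150 mm above the bench, its top rail 12 mm high, 0.6 kg; stays where it is left. The latch's end knob sweeps a circle of 270 mm radius about the hinge.
- gate_edge (a point): Top corner of the gate's free edge, 214 mm from the hinge axis, 150 mm above the bench.
- latch (a joint): Angle of the latch bar (rad): 0 at rest, level; grows as the nose lifts; stop 0.5. Round bar, 16 mm, on the gate's outer face, pivot 125 mm from the hinge axis, 100 mm above the bench. Nose lies behind the catch's lip, clears it above 0.17, falls by its weight. Pushing the gate shut (2 to 3 N near its free edge) makes the nose ride up the slope and drop in by itself.
- thumb_plate (a point): Middle of the upper face of the thumb plate on the latch's tail, at rest 106 mm above the bench, 55 mm from the hinge axis along the gate, 52 mm out from the gate's middle plane. Plate 50 mm along the gate, 68 deep; 29 mm further out its edge turns up into a 13 mm lip, by which a finger can draw the gate. About 2.5 N lifts the nose; 13 to 16 mm down clears the catch.
- finial: Brass onion-dome finial standing on its round base: base 80 mm diameter, 26 mm high; dome 74 mm diameter; spire; 134 mm high in all, about 0.6 kg. Origin at the centre of its underside, z up the spire. It starts in the open on the bench on the gate's side of the cage, clear of the gate's swing.
- stored_cup: Copper lamp cup, 80 mm diameter, 65 mm high, standing at the back inside the cage; origin under its centre. Not to be moved.
- lamp_cup: Copper lamp cup, 90 mm diameter, 75 mm high, on the bench; origin under its centre. Not to be moved.
- dapping_block: Blackened steel dapping block, 64 mm cube with round dimples, 2 kg; origin under its centre. Not to be moved.
- anvil_stake: Small cast-iron anvil stake, 78 mm high, 85 mm long head with a 47 mm horn, on a 70 mm square foot; origin under the foot. Not to be moved.
- mallet: Wooden mallet lying on the bench, 220 mm long; origin under its middle. Not to be moved.
- polish_jar: White jar of polish, 70 mm diameter, 85 mm high; origin under its centre. Not to be moved.

How it is judged:
On the way, in this order (a step that is already met when the one before it is completed fails the run):
1. the gate is swung well open, with the finial still outside (value of joint gate above 0.9 rad and y of finial in the frame of cage above 0.12 m), for 0.1 s.
2. the finial stands upright wholly inside the cage, the gate still open (value of joint gate above 0.15 rad and y of finial in the frame of cage below 0.066 m and angle between finial's own z axis and vertical below 0.15 rad), for 0.1 s.
At the end, for the whole second after the job is handed in: The finial stands upright (within 0.1 rad) and still on the bench inside the cage, wholly behind the gate (centre at cage y -140 to +70 mm, within 90 mm of the middle); the gate is shut (below 0.03 rad) and at rest, the latch bar down behind its catch (below 0.05 rad) (value of joint gate below 0.03 rad and value of joint latch below 0.05 rad and y of finial in the frame of cage between -0.14 and 0.07 m and x of finial in the frame of cage between -0.09 and 0.09 m and angle between finial's own z axis and vertical below 0.1 rad and height (world z) of finial below 0.01 m and linear speed of finial below 0.02 m/s and velocity of joint gate between -0.05 and 0.05 rad/s); the robot touches nothing.
It fails at once if the finial is tipped over (more than 0.5 rad) (angle between finial's own z axis and vertical above 0.5 rad).
It fails at once if the gate is slammed (closing faster than 3 rad/s) (velocity of joint gate below -3 rad/s).
It fails at once if another thing is shifted more than 30 mm (distance of any of stored_cup, lamp_cup, dapping_block, anvil_stake, mallet, polish_jar from where it was at the start of the episode above 0.03 m).
It also fails if it takes over 72 s, if anything falls off the work surface, if the arm or the gripper's body presses on something with over 40 N, if the wrist force passes 120 N, or if a joint passes its speed limit or range.

## Working session

There is one attempt and no reset: what is moved stays moved. The work goes in short steps, Python scripts to look and compute and a tool call to move; the robot and the scene stay as the last step left them, time stands still between calls to the robot, and variables do not carry over. Pictures are saved under pics/ and viewed, at most 10 in all, crops included, and the job is handed in when it is done.

Besides the shell and the picture viewer there is one more tool, called after ">>>" as name(argument=value, ...), one argument or row to a line, values as JSON. play_rows: Moves the arm, as the interface text tells. Its arguments: {"type":"object","properties":{"rows":{"type":"array","items":{"type":"array","items":{"type":"number"}}},"grip_force":{"type":"number"}},"required":["rows"]}

```bash
ls; mkdir -p pics; cat > h.py <<'E'
import numpy as np, cv2
from plant import status, cams, r, finder
from scipy.spatial.transform import Rotation as Ro
def K(p):
    f=192/np.tan(np.radians(p['vfov'])/2); return np.array([[f,0,p['cx']],[0,f,p['cy']],[0,0,1]])
def w(name,at):
    p=cams.camera_params(name); return np.array(p['R']).T@(np.array(at)-np.array(p['t']))
def proj(name,X):
    p=cams.camera_params(name); return cv2.projectPoints(np.array(X,float).reshape(-1,3),cv2.Rodrigues(np.array(p['R']))[0],np.array(p['t']),K(p),np.array(p['distortion']))[0][:,0]
def unp(name,uv,z):
    p=cams.camera_params(name); R=np.array(p['R']);t=np.array(p['t'])
    n=cv2.undistortPoints(np.array(uv,float).reshape(-1,1,2),K(p),np.array(p['distortion']))[:,0]
    d=np.c_[n,np.ones(len(n))]@R; c=-R.T@t
    return c+d*((z-c[2])/d[:,2])[:,None]
E
python3 - <<'E'
from h import *
s=status.get_state(); print({k:np.round(v,3) for k,v in s.items()})
for n in ['scene','side']:
    im=cams.snapshot(n); cv2.imwrite(f'pics/{n}0.png',cv2.resize(im[:,:,::-1],(800,600),interpolation=cv2.INTER_CUBIC))
    p=cams.camera_params(n); print(n,p['vfov'],p['distortion'],-np.array(p['R']).T@p['t'])
    for l in ['cage','finial','gate','latch','stored_cup','lamp_cup','dapping_block','anvil_stake','mallet','polish_jar']:
        for d in finder.spot_in(n,l)[:2]: print(n,l,round(d['score'],2),np.round(w(n,d['at']),3))
E
```

```text
pics
{'clock': np.float64(0.0), 'q': array([ 0.034,  0.69 , -0.195,  1.566,  0.157,  0.902, -0.215]), 'qd': array([-0.002,  0.   ,  0.   , -0.001,  0.001,  0.   ,  0.001]), 'joint_torque': array([ 0.0000e+00, -5.2757e+01, -1.2670e+00, -1.5343e+01, -5.3000e-02,
        7.0000e-03,  0.0000e+00]), 'tool_pos': array([ 0.625, -0.   ,  0.404]), 'eef_rot': array([ 0.707,  0.707, -0.001, -0.001]), 'contact_force': array([ 0.145,  0.272, -0.178]), 'moment': array([-0.016,  0.011, -0.029]), 'finger_force': np.float64(0.0), 'opening': np.float64(1.001)}
scene 55.42835716394469 [-0.07262561  0.          0.          0.          0.        ] [ 1.12251062 -0.11475724  1.14667459]
scene cage 0.89 [ 0.52  -0.254  0.119]
scene cage 0.3 [ 0.534 -0.106  0.1  ]
scene finial 0.79 [0.548 0.218 0.072]
scene gate 0.92 [ 0.537 -0.105  0.104]
scene latch 0.68 [ 0.545 -0.093  0.105]
scene latch 0.64 [ 0.533 -0.107  0.105]
scene stored_cup 0.84 [ 0.513 -0.361  0.034]
scene stored_cup 0.62 [ 0.524 -0.255  0.12 ]
scene lamp_cup 0.96 [ 0.771 -0.118  0.02 ]
scene dapping_block 0.71 [0.774 0.248 0.062]
scene anvil_stake 0.7 [0.797 0.068 0.074]
scene mallet 0.94 [0.236 0.354 0.025]
scene polish_jar 0.73 [ 0.285 -0.344  0.086]
scene polish_jar 0.42 [ 0.524 -0.254  0.121]
side 56.20315760617092 [-0.11304594  0.          0.          0.          0.        ] [0.16948766 0.76280705 0.70483505]
side cage 0.77 [ 0.478 -0.138  0.106]
side finial 0.81 [0.518 0.251 0.067]
side gate 0.71 [ 0.503 -0.121  0.109]
side gate 0.39 [ 0.479 -0.134  0.107]
side latch 0.59 [ 0.488 -0.097  0.101]
side latch 0.43 [0.738 0.266 0.05 ]
side stored_cup 0.49 [ 0.525 -0.363  0.053]
side lamp_cup 0.88 [ 0.775 -0.1    0.05 ]
side dapping_block 0.56 [0.74  0.267 0.053]
side anvil_stake 0.68 [0.518 0.251 0.064]
side anvil_stake 0.6 [0.771 0.09  0.032]
side mallet 0.9 [0.238 0.367 0.019]
side polish_jar 0.98 [ 0.264 -0.321  0.059]
```

View pics/scene0.png

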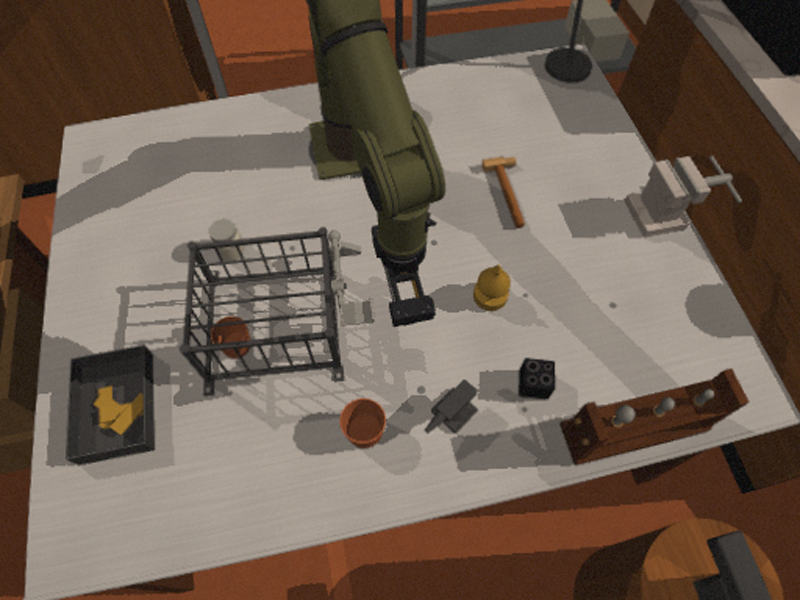

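View pics/side0.png

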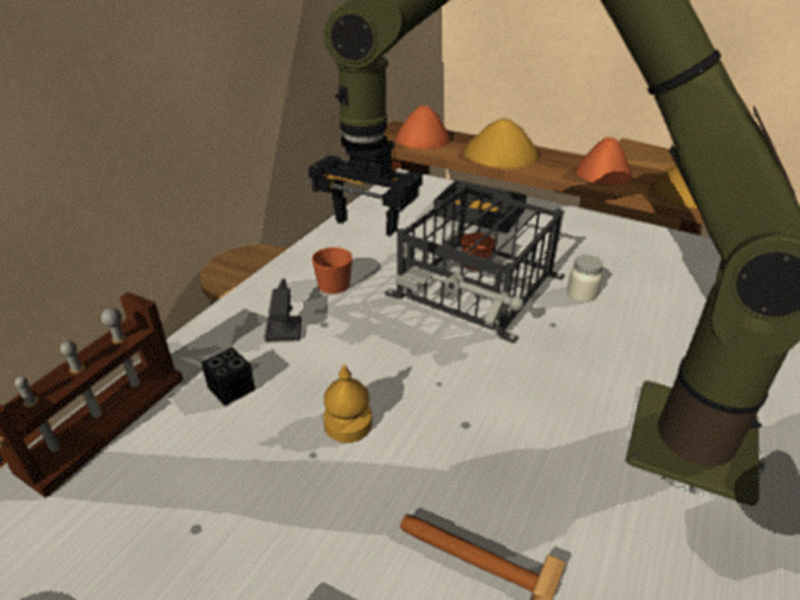

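The scene view shows the cage at left with roof corners about (192,245), (327,232), (338,345), (186,348), the gate on its right side, the thumb plate near (357,311) and the finial at (492,288). In the side view the roof corners are about (400,233), (508,265), (560,208), (455,183). I'll fit the cage pose to these.

```bash
cat >> h.py <<'E'
def cagepts(c,P):
    P=np.array(P,float).reshape(-1,3); a=c[2]; R=np.array([[np.cos(a),-np.sin(a),0],[np.sin(a),np.cos(a),0],[0,0,1]])
    return P@R.T+[c[0],c[1],0]
def gpt(c,g,along,out,z):
    # gate frame -> cage: along from hinge toward -x, out +y; opening clockwise seen from above
    R=np.array([[np.cos(g),np.sin(g)],[-np.sin(g),np.cos(g)]])
    v=R@np.array([-along,out]); return cagepts(c,[0.107+v[0],0.115+v[1],z])[0]
E
python3 - <<'E'
from h import *
from scipy.optimize import least_squares
M=[[-.12,-.165,.16],[-.12,.113,.16],[.12,.113,.16],[.12,-.165,.16]]
sc=np.array([[192,245],[327,232],[338,345],[186,348]])*.64
sd=np.array([[560,208],[508,265],[400,233],[455,183]])*.64
f=lambda c:np.r_[(proj('scene',cagepts(c,M))-sc).ravel(),(proj('side',cagepts(c,M))-sd).ravel()]
s=least_squares(f,[.52,-.25,0],loss='soft_l1'); c=s.x; print(c,np.round(f(c),1).reshape(-1,2))
print('plate',gpt(c,0,.055,.052,.106),'hinge',gpt(c,0,0,0,0),'edge',gpt(c,0,.214,0,.15))
from itertools import product
for n in ['scene','side']:
    im=cv2.resize(cams.snapshot(n)[:,:,::-1],None,fx=2.5,fy=2.5,interpolation=cv2.INTER_CUBIC)
    P=[[x,y,z] for x in(-.12,.12) for y in (-.165,.113) for z in (0,.16)]
    P=np.vstack([cagepts(c,P),[gpt(c,0,.055,.052,.106)],[gpt(c,0,.055+.025*a,.052+.034*b,.106) for a in(-1,1) for b in(-1,1)],[gpt(c,0,.214,0,.15)]])
    uv=proj(n,P)*2.5
    for u in uv: cv2.circle(im,tuple(int(v) for v in u),3,(0,255,0),-1)
    a=uv.min(0).astype(int)-60; a=np.maximum(a,0); cv2.imwrite(f'pics/{n}1.png',im[a[1]:a[1]+590,a[0]:a[0]+500])
a=cv2.imread('pics/scene1.png');b=cv2.imread('pics/side1.png');h=min(len(a),len(b)); o=np.hstack([a[:h],b[:h]]); o=cv2.resize(o,None,fx=.8,fy=.8); print(o.shape); cv2.imwrite('pics/ov1.png',o)
# finial axis: from masks
for n in ['scene','side']:
    m=finder.regions_of(n,'finial')[0]['mask']; v,u=np.where(m); i=v.argmin(); print(n,'top',u[v==v.min()].mean(),v.min(),unp(n,[[u[v==v.min()].mean(),v.min()+.5]],.132),'bot',v.max(),u[v==v.max()].mean(),u.min(),u.max())
E
```

```text
[ 0.49974604 -0.24183555 -0.09305502] [[ 0.5  0.5]
 [-2.1 -0.4]
 [-4.2 -8. ]
 [ 0.3  0.7]
 [-1.9  2.5]
 [-0.4  0.9]
 [-0.8 -0.6]
 [ 4.   2.2]]
plate [ 0.56703883 -0.08038995  0.106     ] hinge [ 0.61696899 -0.13727562  0.        ] edge [ 0.40389486 -0.11739057  0.15      ]
(472, 800, 3)
scene top 318.0 170 [[0.54006002 0.2232709  0.132     ]] bot 198 314.0 303 326
side top 220.0 235 [[0.52901077 0.2351057  0.132     ]] bot 283 221.5 207 237
```

View pics/ov1.png

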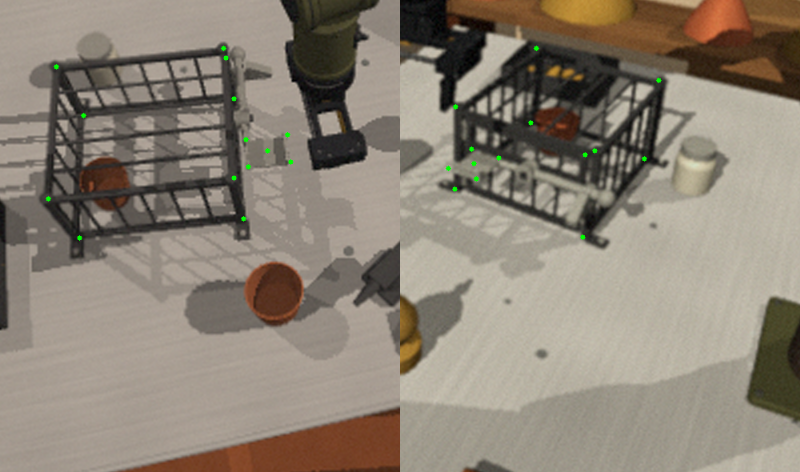

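The overlay fits to within about 5 mm: the plate corners at (246..291,135..166) in the crop lie on the plate. The finial is at about (0.533, 0.233), nearly on the gateway's centreline. I'll move to hover over the plate and take a closer look.

>>> play_rows(
  rows=[
    [0, -0.03, -0.03, 0, 0, 0, 0],
    [0, -0.036, -0.027, 0, 0, 0, 0],
    [0, 0, 0, 0.03, 0, 0, 5.3],
    [0, 0, 0, 0, 0, 0, 0],
  ],
  grip_force=20,
)

```text
clock: 1.8
tool_pos: [0.5672, -0.0662, 0.3735]
eef_rot: [0.739, 0.674, -0.001, -0.001]
contact_force: [0.3, 0.5, 0.3]
opening: 0.573
finger_force: 0.0
```

```bash
cat >> h.py <<'E'
CG=[0.49974604,-0.24183555,-0.09305502]
def tool():
    s=status.get_state(); T=np.eye(4);T[:3,:3]=Ro.from_quat(s['eef_rot']).as_matrix();T[:3,3]=s['tool_pos'];return T
def wproj(X,T):
    p=cams.camera_params('wrist'); W=np.linalg.inv(T@np.array(p['tool_from_camera'])); return cv2.projectPoints(np.array(X,float).reshape(-1,3),cv2.Rodrigues(W[:3,:3])[0],W[:3,3],K(p),np.array(p['distortion']))[0][:,0]
def wspot(l):
    T=tool(); p=cams.camera_params('wrist'); A=T@np.array(p['tool_from_camera'])
    return [(round(d['score'],2),np.round((A@np.r_[d['at'],1])[:3],3)) for d in finder.spot_in('wrist',l)[:2]]
E
python3 - <<'E'
from h import *
T=tool(); im=cams.snapshot('wrist')[:,:,::-1].copy(); print(T.round(3))
print('tip',(T@[0,0,.166,1])[:3].round(3)); print(np.array(cams.camera_params('wrist')['tool_from_camera']).round(3))
P=np.vstack([gpt(CG,0,.055+.025*a,o,.106) for a in(-1,1) for o in(.018,.081)]+[gpt(CG,0,0,0,.15),gpt(CG,0,.214,0,.15),(T@[0,0,.166,1])[:3]])
uv=wproj(P,T); print(uv.round())
for u in uv:
    if abs(u).max()<600: cv2.circle(im,tuple(int(v) for v in u),3,(0,255,0),-1)
cv2.imwrite('pics/w1.png',im); print(wspot('thumb_plate'),wspot('gate'))
E
```

```text
[[ 0.092  0.996 -0.004  0.567]
 [ 0.996 -0.092  0.    -0.066]
 [-0.    -0.004 -1.     0.373]
 [ 0.     0.     0.     1.   ]]
tip [ 0.567 -0.066  0.207]
[[-0.    -0.966 -0.259  0.067]
 [ 1.    -0.     0.    -0.   ]
 [-0.    -0.259  0.966  0.019]
 [ 0.     0.     0.     1.   ]]
[[292. 243.]
 [294. 169.]
 [232. 242.]
 [230. 169.]
 [338. 291.]
 [ 52. 286.]
 [260. 240.]]
[(0.59, array([ 0.559, -0.087,  0.109]))] [(0.71, array([ 0.56 , -0.098,  0.11 ]))]
```

View pics/w1.png

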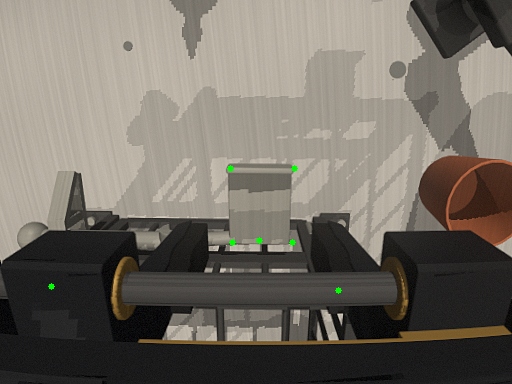

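The model matches the picture to 2–3 mm: the plate is at columns 229–291, rows 172–243, with its lip at row 168. I'll press it down now.

>>> play_rows(
  rows=[
    [0, 0, 0, 0.03, 0, 0, 0],
    [0, 0, 0, 0.03, 0, 0, 0],
    [0, 0, 0, 0.02, 0, 0, 0],
    [0, 0, 0, 0.01, 0, 0, 0],
    [0, 0, 0, 0.01, 0, 0, 0],
    [0, 0, 0, 0.008, 0, 0, 0],
    [0, 0, 0, 0.007, 0, 0, 0],
    [0, 0, 0, 0, 0, 0, 0],
  ],
)

```text
clock: 2.95
tool_pos: [0.5682, -0.0658, 0.2596]
eef_rot: [0.739, 0.674, 0.0, 0.0]
contact_force: [0.5, 0.6, 2.4]
opening: 0.004
finger_force: 0.9
```

```bash
python3 - <<'E'
from h import *
# arc rows in tool axes for a point at tool (x0 = outward of plate finger), hinge at tool coords
T=tool(); h=np.linalg.inv(T)@np.r_[gpt(CG,0,0,0,0),1]; print((T@[0,0,.166,1])[:3].round(4),'hinge in tool',h[:3].round(4))
s=status.get_state(); print(s['contact_force'],s['opening'],T[:3,:3].round(3))
# rotation by a about hinge; per-row shift in tool axes
for deg in (2,4,8,10):
    a=np.radians(deg)  # clockwise from above = + about tool z (down)
    R=np.array([[np.cos(a),-np.sin(a)],[np.sin(a),np.cos(a)]])
    print(deg,(h[:2]-R@h[:2]).round(4))
E
```

```text
[ 0.5682 -0.0658  0.0936] hinge in tool [-0.0667  0.0551  0.2596]
[0.48173558 0.58284835 2.42003091] 0.0039053232876470937 [[ 0.092  0.996  0.   ]
 [ 0.996 -0.092  0.   ]
 [ 0.     0.    -1.   ]]
2 [0.0019 0.0024]
4 [0.0037 0.0048]
8 [0.007  0.0098]
10 [0.0086 0.0124]
```

>>> play_rows(
  rows=[
    [0, 0.006, 0, 0.002, 0, 0, 0],
    [0, 0.006, 0, 0, 0, 0, 0],
    [0, 0.003, 0.003, 0, 0, 0, 2],
    [0, 0.0035, 0.0055, 0, 0, 0, 4],
    [0, 0.0035, 0.0055, 0, 0, 0, 4],
    [0, 0.0035, 0.0055, 0, 0, 0, 4],
    [0, 0.0035, 0.0055, 0, 0, 0, 4],
    [0, 0, 0, 0, 0, 0, 0],
  ],
)

```text
clock: 3.95
tool_pos: [0.5975, -0.0504, 0.2585]
eef_rot: [0.838, 0.546, -0.002, 0.005]
contact_force: [0.9, -15.5, 2.2]
opening: 0.008
finger_force: 8.7
```

```bash
python3 - <<'E'
from h import *
T=tool(); s=status.get_state(); h=np.linalg.inv(T)@np.r_[gpt(CG,0,0,0,0),1]; print('hinge in tool',h[:3].round(4),s['contact_force'].round(1))
im=cams.snapshot('wrist')[:,:,::-1].copy()
for g,c in ((.31,(0,255,0)),(0,(0,0,255))):
  P=np.vstack([gpt(CG,g,.055+.025*a,o,.106) for a in(-1,1) for o in(.018,.081)])
  for u in wproj(P,T):
    if abs(u).max()<600: cv2.circle(im,tuple(int(v) for v in u),3,c,-1)
cv2.imwrite('pics/w2.png',im)
E
```

```text
hinge in tool [-0.0691  0.0511  0.2595] [  0.9 -15.5   2.2]
```

View pics/w2.png

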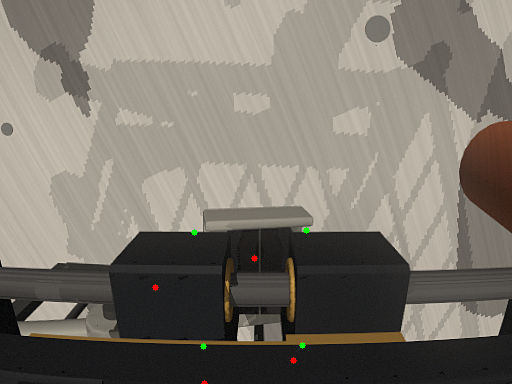

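The gate is following: its lip at (203–312, 208–216) is aligned with the turned tool and lies near the model points for 0.31 rad. I'll keep swinging it.

>>> play_rows(
  rows=[
    [0, 0.0053, 0.0086, 0, 0, 0, 6],
    [0, 0.0053, 0.0086, 0, 0, 0, 6],
    [0, 0.0053, 0.0086, 0, 0, 0, 6],
    [0, 0.0053, 0.0086, 0, 0, 0, 6],
    [0, 0.0053, 0.0086, 0, 0, 0, 6],
    [0, 0.0053, 0.0086, 0, 0, 0, 6],
    [0, 0.0053, 0.0086, 0, 0, 0, 6],
    [0, 0, 0, 0, 0, 0, 0],
  ],
)

```text
clock: 5.0
tool_pos: [0.6615, -0.0616, 0.2568]
eef_rot: [0.978, 0.21, -0.007, 0.004]
contact_force: [-9.5, -10.8, 4.6]
opening: 0.005
finger_force: 12.0
```

```bash
python3 - <<'E'
from h import *
T=tool(); s=status.get_state(); h=np.linalg.inv(T)@np.r_[gpt(CG,0,0,0,0),1]; print('hinge in tool',h[:3].round(4),s['contact_force'].round(1),s['q'].round(2),(T[:3,:3].T@s['contact_force']).round(1))
E
```

```text
hinge in tool [-0.0679  0.0495  0.2581] [ -9.5 -10.8   4.6] [-0.06  0.93  0.16  1.55 -0.19  0.68 -0.96] [-13.2   6.   -4.4]
```

>>> play_rows(
  rows=[
    [0, 0.0053, 0.0086, 0, 0, 0, 6],
    [0, 0.0053, 0.0086, 0, 0, 0, 6],
    [0, 0.0053, 0.0086, 0, 0, 0, 6],
    [0, 0.0053, 0.0086, 0, 0, 0, 6],
    [0, 0.0053, 0.0086, 0, 0, 0, 6],
    [0, 0.0053, 0.0086, 0, 0, 0, 6],
    [0, 0.0053, 0.0086, 0, 0, 0, 6],
    [0, 0, 0, 0, 0, 0, 0],
  ],
)

```text
clock: 6.0
tool_pos: [0.7019, -0.1123, 0.2552]
eef_rot: [0.988, -0.154, -0.009, 0.002]
contact_force: [-14.8, -2.0, 2.9]
opening: 0.004
finger_force: 12.6
```

```bash
python3 - <<'E'
from h import *
T=tool(); s=status.get_state(); h=np.linalg.inv(T)@np.r_[gpt(CG,0,0,0,0),1]; print('hinge in tool',h[:3].round(4),s['q'].round(2),(T[:3,:3].T@s['contact_force']).round(1),T.round(3))
im=cams.snapshot('scene'); cv2.imwrite('pics/s2.png',cv2.resize(im[100:300,80:380,::-1],(800,533)))
E
```

```text
hinge in tool [-0.0688  0.0476  0.2568] [-0.07  1.02  0.36  1.39 -0.41  0.83 -1.47] [-13.6   6.4  -2.6] [[ 0.953 -0.304 -0.019  0.702]
 [-0.304 -0.953 -0.002 -0.112]
 [-0.018  0.008 -1.     0.255]
 [ 0.     0.     0.     1.   ]]
```

View pics/s2.png

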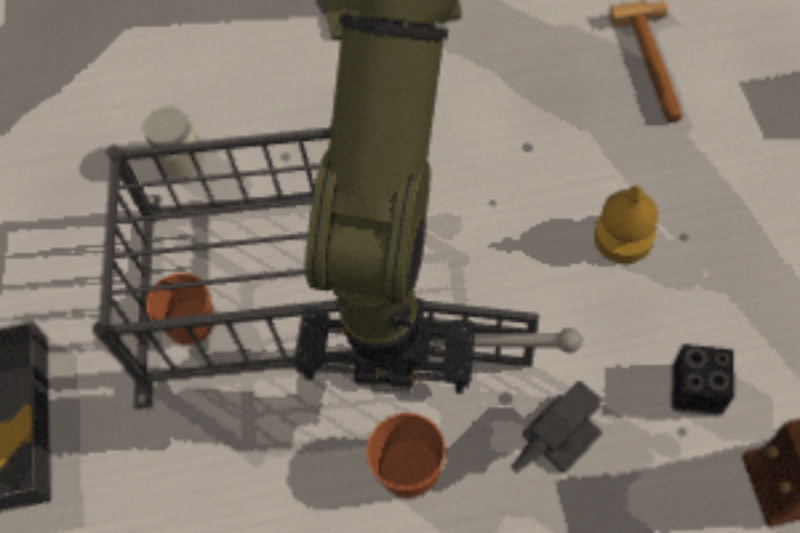

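The gate is swung to about 100°, with its knob at (575,340) in the crop, and the finial is untouched at (628,225). Next I'll back the finger off the lip, lift, and fit the arm's kinematics so I can pick a feasible tilted pose for pushing.

>>> play_rows(
  rows=[
    [0, -0.012, 0, -0.002, 0, 0, 0],
    [0, 0, 0, -0.02, 0, 0, 0],
    [0, 0, 0, -0.05, 0, 0, 0],
    [0, 0, 0, -0.05, 0, 0, 0],
    [0, 0, 0, -0.04, 0, 0, 0],
    [0, 0, 0, 0, 0, 0, 0],
  ],
)

```text
clock: 6.8
tool_pos: [0.6978, -0.1053, 0.4255]
eef_rot: [0.989, -0.15, 0.005, 0.0]
contact_force: [0.2, -0.3, -0.3]
opening: 0.005
finger_force: 0.0
```

```bash
cat >> h.py <<'E'
def fk(q,L):
    T=np.eye(4)
    def tr(x,z):
        A=np.eye(4);A[0,3]=x;A[2,3]=z;return A
    def ro(ax,a):
        A=np.eye(4);A[:3,:3]=Ro.from_euler(ax,a).as_matrix();return A
    d1,a,b,c,e,f=L
    return tr(0,d1)@ro('z',q[0])@ro('y',q[1])@ro('z',q[2])@tr(e,a)@ro('y',q[3])@ro('z',q[4])@tr(f,b)@ro('y',q[5])@ro('z',q[6])@tr(0,c)
LO=np.array([-3.01,-.46,-1.47,.13,-1,.04,-2.66]);HI=np.array([3.01,2.08,1.51,2.56,4.14,2.09,2.66])
E
python3 - <<'E'
from h import *
from scipy.optimize import least_squares
s=status.get_state(); T=tool(); print(list(s['q'].round(4)),T.round(3))
D=[([0.034,0.69,-0.195,1.566,0.157,0.902,-0.215],[.625,0,.404],[.707,.707,-.001,-.001]),
([-0.06,0.93,0.16,1.55,-0.19,0.68,-0.96],[.6615,-.0616,.2568],[.978,.21,-.007,.004]),
([-0.07,1.02,.36,1.39,-.41,.83,-1.47],[.7019,-.1123,.2552],[.988,-.154,-.009,.002]),(s['q'],s['tool_pos'],s['eef_rot'])]
f=lambda L:np.concatenate([fk(q,L)[:3,3]-p for q,p,_ in D])
o=least_squares(f,[.35,.4,.4,.15,0,0]); print(o.x.round(4),f(o.x).round(3))
for q,p,r_ in D: print((Ro.from_matrix(fk(q,o.x)[:3,:3]).inv()*Ro.from_quat(r_)).as_rotvec().round(3))
E
```

```text
[np.float64(-0.1095), np.float64(0.8197), np.float64(0.4266), np.float64(1.2854), np.float64(-0.3468), np.float64(1.0983), np.float64(-1.5209)] [[ 0.955 -0.297  0.01   0.698]
 [-0.297 -0.955 -0.002 -0.105]
 [ 0.01  -0.001 -1.     0.426]
 [ 0.     0.     0.     1.   ]]
[ 1.7458  0.9114  0.3298  1.9111 -0.2847  0.1083] [-0.077  0.025  0.022  0.01   0.025  0.023  0.028  0.044 -0.022  0.026
  0.022 -0.023]
[1.000e-03 2.000e-03 1.571e+00]
[-0.026  0.01  -2.419]
[ 0.001  0.008 -0.945]
[-0.002  0.002 -0.968]
```

```bash
cat > fit.py <<'E'
from h import *
from scipy.optimize import least_squares
from itertools import product
s=status.get_state()
D=[([0.034,0.689,-0.195,1.565,0.157,0.902,-0.215],[.625,0,.4045],[.7071,.7071,-.001,-.001]),
([-0.06,0.93,0.16,1.55,-0.19,0.68,-0.96],[.6615,-.0616,.2568],[.978,.21,-.007,.004]),
([-0.07,1.02,.36,1.39,-.41,.83,-1.47],[.7019,-.1123,.2552],[.988,-.154,-.009,.002]),(s['q'],s['tool_pos'],s['eef_rot'])]
res=[]
for S in product([1,-1],repeat=7):
    if S[1]<0: continue
    E=[Ro.from_matrix(fk(np.array(S)*q,[0]*6)[:3,:3]).inv()*Ro.from_quat(r) for q,p,r in D]
    e=sum((E[0].inv()*x).magnitude() for x in E); 
    if e<1.2:
        f=lambda L:np.concatenate([fk(np.array(S)*q,L)[:3,3]-p for q,p,_ in D])
        o=least_squares(f,[.35,.4,.4,.1,0,0]); res.append((round(e,3),S,E[0].as_rotvec().round(3),o.x.round(3),abs(o.fun).max().round(4)))
for x in sorted(res,key=lambda x:x[0])[:8]: print(x)
E
python3 fit.py
```

```text
(0.022, (-1, 1, -1, 1, -1, 1, -1), array([0.003, 0.002, 1.571]), array([ 0.503,  0.485,  0.368,  0.283,  0.01 , -0.058]), np.float64(0.0609))
(0.688, (1, 1, -1, 1, -1, 1, -1), array([0.003, 0.003, 1.639]), array([ 1.715,  0.761,  0.36 ,  1.804, -0.231,  0.006]), np.float64(0.046))
(0.972, (-1, 1, -1, -1, 1, 1, 1), array([2.22 , 2.216, 0.009]), array([ 0.273,  0.463,  0.509, -0.125,  0.826,  0.129]), np.float64(0.0603))
```

```bash
cat >> h.py <<'E'
SG=np.array([-1,1,-1,1,-1,1,-1])
def fk2(q,L):
    q=SG*np.array(q)
    def A(ax,a,x=0,y=0,z=0):
        M=np.eye(4);M[:3,:3]=Ro.from_euler(ax,a).as_matrix();M[:3,3]=M[:3,:3]@[x,y,z];return M
    d1,a,b,c,x0,y2,y3,y4,y5,y6=L
    B=np.eye(4);B[2,3]=d1
    return B@A('z',q[0],x0)@A('y',q[1],0,y2)@A('z',q[2],0,y3,a)@A('y',q[3],0,y4)@A('z',q[4],0,y5,b)@A('y',q[5],0,y6)@A('z',q[6]+np.pi/2,0,0,c)
E
cat >> fit.py <<'E'
print('---')
L0=np.array([.317,.4,.4,.134,.081,0,0,0,0,0])
f=lambda L:np.concatenate([fk2(q,L)[:3,3]-p for q,p,_ in D]+[.003*(L-L0)])
for sg in (1,-1):
    o=least_squares(f,L0+[0,0,0,0,0,.19*sg,0,-.168*sg,0,.136*sg]); print(o.x.round(3),o.fun[:-10].round(4))
E
python3 fit.py
```

```text
(0.022, (-1, 1, -1, 1, -1, 1, -1), array([0.003, 0.002, 1.571]), array([ 0.503,  0.485,  0.368,  0.283,  0.01 , -0.058]), np.float64(0.0609))
(0.688, (1, 1, -1, 1, -1, 1, -1), array([0.003, 0.003, 1.639]), array([ 1.715,  0.761,  0.36 ,  1.804, -0.231,  0.006]), np.float64(0.046))
(0.972, (-1, 1, -1, -1, 1, 1, 1), array([2.22 , 2.216, 0.009]), array([ 0.273,  0.463,  0.509, -0.125,  0.826,  0.129]), np.float64(0.0603))
---
[ 0.27   0.555  0.344  0.078  0.006 -0.02  -0.014 -0.014  0.002  0.002] [-0.0001  0.0005 -0.0009  0.0009  0.0006  0.0025 -0.0004 -0.0021 -0.0018
 -0.0004  0.001   0.0002]
[ 0.27   0.555  0.344  0.078  0.006 -0.02  -0.014 -0.014  0.002  0.002] [-0.0001  0.0005 -0.0009  0.0009  0.0006  0.0025 -0.0004 -0.0021 -0.0018
 -0.0004  0.001   0.0002]
```

```bash
cat >> h.py <<'E'
from scipy.optimize import least_squares
LF=[0.27,0.555,0.344,0.078,0.006,-0.02,-0.014,-0.014,0.002,0.002]
def ik(T,seed,k=.02):
    def f(q):
        F=fk2(q,LF); return np.r_[(F[:3,3]-T[:3,3])*5,Ro.from_matrix(T[:3,:3].T@F[:3,:3]).as_rotvec(),k*(q-seed)]
    o=least_squares(f,np.clip(seed,LO+.03,HI-.03),bounds=(LO+.02,HI-.02)); return o.x,np.linalg.norm(o.fun[:6])
def pose(cx,cy,z,tilt,flip):
    # tip at cage (cx,cy,z), fingers pointing to cage -y, tilt from vertical (deg)
    t=np.radians(tilt); zc=np.array([0,-np.sin(t),-np.cos(t)]); yc=np.array([1.,0,0])*(-1 if flip else 1); xc=np.cross(yc,zc)
    a=CG[2]; Rz=Ro.from_euler('z',a).as_matrix(); T=np.eye(4); T[:3,:3]=Rz@np.c_[xc,yc,zc]
    T[:3,3]=cagepts(CG,[cx,cy,z])[0]-T[:3,2]*.166; return T
E
python3 - <<'E'
from h import *
q0=status.get_state()['q']; a=CG[2]
d=np.array([.533-CG[0],.233-CG[1]]); print('finial cage',np.array([[np.cos(a),np.sin(a)],[-np.sin(a),np.cos(a)]])@d)
for flip in (0,1):
  for t in (30,45,60,75):
    q=q0; out=[]
    for cy,z in ((.35,.2),(.56,.2),(.56,.015),(.35,.015),(.2,.015),(.07,.015)):
        q,e=ik(pose(-.011,cy,z,t,flip),q); out.append((round(e,3),round(min((q-LO).min(),(HI-q).min()),2)))
    print(flip,t,out,q.round(2))
E
```

```text
finial cage [-0.011012    0.47587116]
0 30 [(np.float64(0.0), np.float64(0.78)), (np.float64(0.0), np.float64(0.79)), (np.float64(0.0), np.float64(0.95)), (np.float64(0.0), np.float64(0.58)), (np.float64(0.0), np.float64(0.33)), (np.float64(0.0), np.float64(0.13))] [-0.26  1.08  0.46  2.05  0.77  0.17 -0.87]
0 45 [(np.float64(0.0), np.float64(0.83)), (np.float64(0.0), np.float64(0.57)), (np.float64(0.0), np.float64(0.79)), (np.float64(0.0), np.float64(0.82)), (np.float64(0.0), np.float64(0.52)), (np.float64(0.0), np.float64(0.25))] [-0.42  1.2   0.58  2.03  0.91  0.29 -1.14]
0 60 [(np.float64(0.0), np.float64(0.79)), (np.float64(0.0), np.float64(0.36)), (np.float64(0.0), np.float64(0.53)), (np.float64(0.0), np.float64(0.84)), (np.float64(0.0), np.float64(0.69)), (np.float64(0.0), np.float64(0.49))] [-0.49  1.3   0.56  1.98  1.01  0.53 -1.33]
0 75 [(np.float64(0.0), np.float64(0.64)), (np.float64(0.0), np.float64(0.19)), (np.float64(0.0), np.float64(0.29)), (np.float64(0.0), np.float64(0.72)), (np.float64(0.0), np.float64(0.72)), (np.float64(0.0), np.float64(0.65))] [-0.53  1.41  0.53
[... 458 characters left out ...]
t64(0.02)), (np.float64(0.001), np.float64(0.02)), (np.float64(0.001), np.float64(0.02))] [-0.59  1.39  0.96  2.06 -0.98  0.23 -2.43]
1 60 [(np.float64(0.287), np.float64(0.02)), (np.float64(0.583), np.float64(0.02)), (np.float64(0.63), np.float64(0.02)), (np.float64(0.244), np.float64(0.02)), (np.float64(0.025), np.float64(0.02)), (np.float64(0.001), np.float64(0.02))] [-0.75  1.68  1.2   2.01 -0.98  0.39 -2.56]
1 75 [(np.float64(0.408), np.float64(0.02)), (np.float64(0.614), np.float64(0.02)), (np.float64(0.721), np.float64(0.02)), (np.float64(0.398), np.float64(0.02)), (np.float64(0.162), np.float64(0.02)), (np.float64(0.021), np.float64(0.02))] [-0.84  2.    1.45  1.95 -0.98  0.62 -2.64]
```

Tilting 45° (unflipped) is reachable all the way. I'll compute the rows to get behind the finial.

```bash
cat >> h.py <<'E'
from scipy.spatial.transform import Slerp
def rows(T0,T1,n,op):
    S=Slerp([0,1],Ro.from_matrix([T0[:3,:3],T1[:3,:3]])); P=T0; o=[]
    for i in range(1,n+1):
        T=np.eye(4);T[:3,:3]=S(i/n).as_matrix();T[:3,3]=T0[:3,3]+(T1[:3,3]-T0[:3,3])*i/n
        D=np.linalg.inv(P)@T; rv=Ro.from_matrix(D[:3,:3]).as_rotvec(degrees=True)
        row=[op]+[round(float(x),4) for x in D[:3,3]]+[round(float(x),1) for x in rv]; o.append(row)
        E=np.eye(4);E[:3,:3]=Ro.from_rotvec(row[4:],degrees=True).as_matrix();E[:3,3]=row[1:4];P=P@E
    for k in range(0,n,8): print(o[k:k+8])
    return P
E
python3 - <<'E'
from h import *
P=rows(tool(),pose(-.011,.57,.2,45,0),14,55)
E
```

```text
[[55, -0.0216, -0.0344, 0.0076, -2.8, -2.3, -6.9], [55, -0.017, -0.037, 0.0065, -2.8, -2.4, -6.9], [55, -0.0122, -0.0391, 0.0054, -2.8, -2.3, -6.8], [55, -0.0073, -0.0404, 0.0038, -2.8, -2.4, -6.9], [55, -0.0022, -0.0412, 0.002, -2.9, -2.3, -6.9], [55, 0.0028, -0.0412, -0.0002, -2.8, -2.3, -6.9], [55, 0.0076, -0.0405, -0.0023, -2.8, -2.4, -6.8], [55, 0.0123, -0.0392, -0.0047, -2.8, -2.3, -6.9]]
[[55, 0.0166, -0.0371, -0.0071, -2.8, -2.3, -6.9], [55, 0.0206, -0.0344, -0.0097, -2.8, -2.4, -6.9], [55, 0.0241, -0.0313, -0.0121, -2.8, -2.3, -6.8], [55, 0.027, -0.0275, -0.0147, -2.8, -2.4, -6.9], [55, 0.0295, -0.0234, -0.0171, -2.9, -2.3, -6.9], [55, 0.0312, -0.0187, -0.0193, -2.8, -2.3, -6.9]]
```

>>> play_rows(
  rows=[
    [55, -0.0216, -0.0344, 0.0076, -2.8, -2.3, -6.9],
    [55, -0.017, -0.037, 0.0065, -2.8, -2.4, -6.9],
    [55, -0.012, -0.039, 0.0054, -2.8, -2.3, -6.8],
    [55, -0.007, -0.04, 0.0038, -2.8, -2.4, -6.9],
    [55, -0.002, -0.041, 0.002, -2.9, -2.3, -6.9],
    [55, 0.003, -0.041, 0, -2.8, -2.3, -6.9],
    [55, 0.0076, -0.0405, -0.0023, -2.8, -2.4, -6.8],
    [55, 0.0123, -0.039, -0.0047, -2.8, -2.3, -6.9],
  ],
)

```text
clock: 7.8
tool_pos: [0.6137, 0.2095, 0.3585]
eef_rot: [0.914, 0.325, -0.182, 0.162]
contact_force: [0.1, -0.2, -0.3]
opening: 0.55
finger_force: 0.0
```

>>> play_rows(
  rows=[
    [55, 0.0166, -0.037, -0.007, -2.8, -2.3, -6.9],
    [55, 0.0206, -0.0344, -0.0097, -2.8, -2.4, -6.9],
    [55, 0.024, -0.0313, -0.012, -2.8, -2.3, -6.8],
    [55, 0.027, -0.0275, -0.0147, -2.8, -2.4, -6.9],
    [55, 0.0295, -0.0234, -0.017, -2.9, -2.3, -6.9],
    [55, 0.031, -0.0187, -0.0193, -2.8, -2.3, -6.9],
    [55, 0, 0, 0, 0, 0, 0],
    [55, 0, 0, 0, 0, 0, 0],
  ],
)

```text
clock: 8.8
tool_pos: [0.552, 0.4421, 0.3134]
eef_rot: [0.682, 0.623, -0.286, 0.254]
contact_force: [-0.1, -0.2, -0.0]
opening: 0.547
finger_force: 0.0
```

```bash
python3 - <<'E'
from h import *
T=tool();im=cams.snapshot('wrist')[:,:,::-1].copy(); print(status.get_state()['q'].round(2),(np.linalg.inv(pose(-.011,.57,.2,45,0))@T).round(3))
print(wspot('finial'))
F=np.array([.533,.233,0]); P=[F+[.04*np.cos(t),.04*np.sin(t),.026] for t in np.arange(0,6.28,.4)]+[F+[0,0,.134]]
for u in wproj(P,T): cv2.circle(im,tuple(int(v) for v in u),2,(0,255,0),-1)
cv2.imwrite('pics/w3.png',im)
E
```

```text
[-0.91  1.09  0.2   1.06  0.3   1.63 -0.93] [[ 1.     0.006 -0.     0.002]
 [-0.006  1.    -0.007 -0.001]
 [-0.     0.007  1.     0.004]
 [ 0.     0.     0.     1.   ]]
[(0.77, array([0.532, 0.253, 0.066]))]
```

View pics/w3.png

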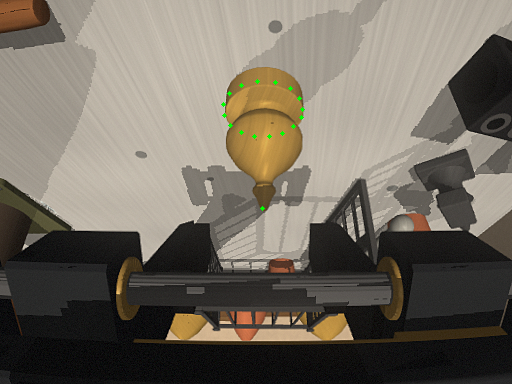

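The finial shows base-up in this view, at columns 226–303 with its spire tip at (262,209). The model ring and tip points agree, so the position stands and it sits centred between the fingers. Descending behind it now.

>>> play_rows(
  rows=[
    [55, 0.025, 0, 0.025, 0, 0, 0],
    [55, 0.028, 0, 0.028, 0, 0, 0],
    [55, 0.028, 0, 0.028, 0, 0, 0],
    [55, 0.025, 0, 0.025, 0, 0, 0],
    [55, 0.012, 0, 0.012, 0, 0, 0],
    [55, 0.009, 0, 0.009, 0, 0, 0],
    [55, 0, 0, 0, 0, 0, 0],
  ],
)

```text
clock: 9.78
tool_pos: [0.5503, 0.4428, 0.1342]
eef_rot: [0.682, 0.624, -0.286, 0.254]
contact_force: [-0.2, -0.2, 0.5]
opening: 0.553
finger_force: 0.0
```

```bash
python3 - <<'E'
from h import *
T=tool(); print('tip',(T@[0,0,.166,1])[:3].round(4),status.get_state()['contact_force'].round(1)); print(cagepts([0,0,-CG[2]],(T@[0,0,.166,1])[:3]-[CG[0],CG[1],0]).round(4))
rows(T,pose(-.011,.2,.016,45,0),16,55)
E
```

```text
tip [0.5382 0.3262 0.0167] [-0.2 -0.2  0.5]
[[-0.0145  0.5692  0.0167]]
[[55, -0.0163, 0.0002, 0.0163, -0.0, -0.0, 0.0], [55, -0.0163, 0.0001, 0.0163, -0.1, -0.0, 0.0], [55, -0.0163, 0.0001, 0.0164, 0.0, -0.0, 0.1], [55, -0.0163, 0.0002, 0.0163, -0.0, -0.0, -0.0], [55, -0.0163, 0.0001, 0.0163, -0.0, -0.0, 0.0], [55, -0.0163, 0.0002, 0.0163, -0.1, -0.0, 0.0], [55, -0.0162, 0.0001, 0.0164, 0.0, -0.0, 0.1], [55, -0.0163, 0.0002, 0.0163, -0.0, -0.0, -0.0]]
[[55, -0.0163, 0.0001, 0.0163, -0.0, -0.0, 0.0], [55, -0.0163, 0.0002, 0.0163, -0.1, -0.0, 0.0], [55, -0.0163, 0.0001, 0.0164, 0.0, -0.0, 0.1], [55, -0.0163, 0.0001, 0.0163, -0.0, -0.0, -0.0], [55, -0.0163, 0.0002, 0.0163, -0.0, -0.1, 0.0], [55, -0.0163, 0.0001, 0.0164, -0.1, 0.0, 0.0], [55, -0.0162, 0.0002, 0.0163, 0.0, 0.0, 0.1], [55, -0.0163, 0.0001, 0.0164, -0.0, 0.0, -0.0]]
```

>>> play_rows(
  rows=[
    [55, -0.008, 0.003, 0.008, 0, 0, 0],
    [55, -0.008, 0, 0.008, 0, 0, 0],
    [55, -0.007, 0, 0.007, 0, 0, 0],
    [55, -0.008, 0, 0.008, 0, 0, 0],
    [55, -0.01, 0, 0.01, 0, 0, 0],
    [55, -0.012, 0, 0.012, 0, 0, 0],
    [55, -0.012, 0, 0.012, 0, 0, 0],
    [55, 0, 0, 0, 0, 0, 0],
  ],
)

```text
clock: 10.78
tool_pos: [0.5448, 0.3503, 0.1345]
eef_rot: [0.682, 0.623, -0.286, 0.254]
contact_force: [0.4, 0.7, -0.2]
opening: 0.549
finger_force: 0.2
```

```bash
cat >> h.py <<'E'
def tc(X): return cagepts([0,0,-CG[2]],np.array(X)[:3]-[CG[0],CG[1],0])[0].round(4)
def fin():
    for n in ('scene','side'):
        cams.snapshot(n)
        for d in finder.spot_in(n,'finial')[:1]: print(n,round(d['score'],2),tc(w(n,d['at'])))
def rep():
    T=tool(); s=status.get_state(); print('tip',tc(T@[0,0,.166,1]),'F',s['contact_force'].round(1),'q',s['q'].round(2),s['opening'].round(2))
E
python3 -c "
from h import *
rep();fin();T=tool();cams.snapshot('wrist');print([(a,tc(b)) for a,b in wspot('finial')])"
```

```text
Traceback (most recent call last):
  File "h.py", line 74, in rep
    T=tool(); s=status.get_state(); print('tip',tc(T@[0,0,.166,1]),'F',s['contact_force'].round(1),'q',s['q'].round(2),s['opening'].round(2))
                                                                                                                       ^^^^^^^^^^^^^^^^^^
AttributeError: 'float' object has no attribute 'round'
```

```bash
sed -i "s/,s\['opening'\].round(2))/,s['opening'])/" h.py
python3 -c "
from h import *
rep();fin();T=tool();cams.snapshot('wrist');print([(a,tc(b)) for a,b in wspot('finial')])"
```

```text
tip [-0.0114  0.4765  0.017 ] F [ 0.4  0.7 -0.2] q [-0.85  1.24  0.2   1.33  0.33  1.21 -1.04] 0.5488781870689676
scene 0.59 [0.0075 0.4293 0.07  ]
side 0.77 [-0.029   0.4551  0.0787]
[(0.95, array([-0.0179,  0.4742,  0.028 ]))]
```

The finial is moving with the tips, about 35 mm so far and staying centred. Continuing the push.

>>> play_rows(
  rows=[
    [55, -0.012, 0, 0.012, 0, 0, 0],
    [55, -0.014, 0, 0.014, 0, 0, 0],
    [55, -0.014, 0, 0.014, 0, 0, 0],
    [55, -0.014, 0, 0.014, 0, 0, 0],
    [55, -0.014, 0, 0.014, 0, 0, 0],
    [55, -0.014, 0, 0.014, 0, 0, 0],
    [55, -0.014, 0, 0.014, 0, 0, 0],
    [55, -0.01, 0, 0.01, 0, 0, 0],
  ],
)

```text
clock: 12.08
tool_pos: [0.5308, 0.2028, 0.1335]
eef_rot: [0.682, 0.625, -0.284, 0.253]
contact_force: [1.3, 5.0, 0.1]
opening: 0.55
finger_force: 2.4
```

```bash
python3 -c "
from h import *
rep();fin()"
```

```text
tip [-0.0113  0.3288  0.0155] F [1.3 5.  0.1] q [-0.74  1.18  0.26  1.67  0.45  0.88 -1.06] 0.5502900979120504
scene 0.61 [0.0096 0.2847 0.0728]
side 0.69 [-0.0251  0.3057  0.079 ]
```

>>> play_rows(
  rows=[
    [55, -0.012, 0, 0.012, 0, 0, 0],
    [55, -0.014, 0, 0.014, 0, 0, 0],
    [55, -0.014, 0, 0.014, 0, 0, 0],
    [55, -0.014, 0, 0.014, 0, 0, 0],
    [55, -0.014, 0, 0.014, 0, 0, 0],
    [55, -0.014, 0, 0.014, 0, 0, 0],
    [55, -0.012, 0, 0.012, 0, 0, 0],
    [55, -0.008, 0, 0.008, 0, 0, 0],
  ],
)

```text
clock: 13.28
tool_pos: [0.5172, 0.0581, 0.1332]
eef_rot: [0.682, 0.624, -0.285, 0.254]
contact_force: [0.1, 4.2, -1.3]
opening: 0.552
finger_force: 2.7
```

```bash
python3 -c "
from h import *
rep();fin();im=cams.snapshot('scene')
a=cv2.resize(im[120:280,80:330,::-1],(500,320));b=cams.snapshot('side')[:,:,::-1];b=cv2.resize(b[110:270,200:400],(400,320));cv2.imwrite('pics/p4.png',cv2.resize(np.hstack([a,b]),(800,284)))"
```

```text
tip [-0.0116  0.1832  0.0155] F [ 0.1  4.2 -1.3] q [-0.61  1.18  0.38  1.9   0.61  0.59 -1.07] 0.5517501518156576
scene 0.73 [0.011  0.1475 0.0715]
side 0.92 [-0.023   0.1599  0.0819]
```

View pics/p4.png

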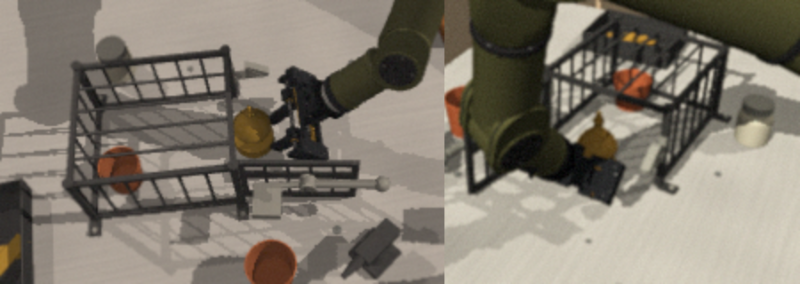

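The finial stands upright just outside the gateway, at (253,132) in the left crop, with the gate wide open. Pushing it the rest of the way in.

>>> play_rows(
  rows=[
    [55, -0.01, 0, 0.01, 0, 0, 0],
    [55, -0.011, 0, 0.011, 0, 0, 0],
    [55, -0.011, 0, 0.011, 0, 0, 0],
    [55, -0.011, 0, 0.011, 0, 0, 0],
    [55, -0.011, 0, 0.011, 0, 0, 0],
    [55, -0.01, 0, 0.01, 0, 0, 0],
    [55, -0.008, 0, 0.008, 0, 0, 0],
    [55, 0, 0, 0, 0, 0, 0],
  ],
)

```text
clock: 14.58
tool_pos: [0.5073, -0.0448, 0.1339]
eef_rot: [0.682, 0.623, -0.287, 0.254]
contact_force: [-0.9, -0.5, 0.5]
opening: 0.546
finger_force: 0.1
```

```bash
python3 -c "
from h import *
rep();fin()"
```

```text
tip [-0.0123  0.0792  0.0168] F [-0.9 -0.5  0.5] q [-0.51  1.22  0.51  2.    0.74  0.38 -1.08] 0.5464542690208154
scene 0.61 [0.0091 0.0429 0.0745]
side 0.52 [-0.0249  0.0594  0.083 ]
```

The finial's centre is at cage y ≈ 45 mm, wholly inside. Backing out, then moving over to the gate's outer face.

>>> play_rows(
  rows=[
    [55, 0.01, 0, -0.01, 0, 0, 0],
    [55, 0.025, 0, -0.025, 0, 0, 0],
    [55, 0.035, 0, -0.035, 0, 0, 0],
    [55, 0.035, 0, -0.035, 0, 0, 0],
    [55, -0.02, 0, -0.02, 0, 0, 0],
    [0, -0.04, 0, -0.04, 0, 0, 0],
    [0, -0.04, 0, -0.04, 0, 0, 0],
    [0, -0.04, 0, -0.04, 0, 0, 0],
  ],
)

```text
clock: 15.78
tool_pos: [0.523, 0.1055, 0.3335]
eef_rot: [0.681, 0.624, -0.285, 0.254]
contact_force: [0.6, 0.3, -0.0]
opening: 0.235
finger_force: 0.0
```

```bash
cat >> h.py <<'E'
def gpose(g,along,out,z):
    a=CG[2]-g; xo=np.array([-np.sin(a),np.cos(a),0]); yo=np.array([np.cos(a),np.sin(a),0])
    T=np.eye(4);T[:3,:3]=np.c_[xo,yo,[0,0,-1]];T[:3,3]=gpt(CG,g,along,out,z+.166);return T
E
python3 - <<'E'
from h import *
rep();fin(); T0=tool(); T1=gpose(1.75,.19,.06,.25)
q=status.get_state()['q']
for g in (1.75,1.2,.6,0): 
    q,e=ik(gpose(g,.19,.013,.135),q); print(q.round(2),e.round(3))
rows(T0,T1,14,0)
E
```

```text
tip [-0.0103  0.2308  0.2159] F [ 0.6  0.3 -0. ] q [-0.66  0.82  0.33  1.83  0.53  0.99 -0.86] 0.23458417533291656
scene 0.82 [0.0065 0.0418 0.075 ]
side 0.9 [-0.0281  0.0653  0.0565]
[-0.28  0.91  0.32  1.48 -0.35  0.81 -1.68] 0.0
[-0.23  0.77  0.12  1.81 -0.16  0.57 -1.3 ] 0.0
[-0.04  0.68 -0.06  2.1   0.11  0.37 -0.89] 0.0
[ 0.28  0.66 -0.22  2.19  0.43  0.33 -0.39] 0.0
[[0, -0.0072, 0.0149, -0.0015, 2.8, 2.4, 6.8], [0, -0.0053, 0.0154, -0.0024, 2.7, 2.3, 6.7], [0, -0.0033, 0.0159, -0.0034, 2.8, 2.4, 6.8], [0, -0.0013, 0.016, -0.0043, 2.7, 2.3, 6.8], [0, 0.0008, 0.0157, -0.005, 2.8, 2.4, 6.8], [0, 0.0029, 0.0153, -0.0057, 2.8, 2.3, 6.7], [0, 0.0048, 0.0145, -0.0063, 2.7, 2.4, 6.8], [0, 0.0068, 0.0136, -0.0067, 2.8, 2.3, 6.8]]
[[0, 0.0086, 0.0123, -0.007, 2.7, 2.4, 6.7], [0, 0.0102, 0.0108, -0.0072, 2.8, 2.3, 6.8], [0, 0.0118, 0.0092, -0.0072, 2.8, 2.4, 6.8], [0, 0.013, 0.0074, -0.0071, 2.7, 2.3, 6.7], [0, 0.014, 0.0054, -0.0069, 2.8, 2.4, 6.8], [0, 0.0149, 0.0035, -0.0064, 2.7, 2.3, 6.8]]
```

>>> play_rows(
  rows=[
    [0, -0.007, 0.015, -0.0015, 2.8, 2.4, 6.8],
    [0, -0.005, 0.0154, -0.0024, 2.7, 2.3, 6.7],
    [0, -0.003, 0.016, -0.0034, 2.8, 2.4, 6.8],
    [0, -0.001, 0.016, -0.0043, 2.7, 2.3, 6.8],
    [0, 0.001, 0.0157, -0.005, 2.8, 2.4, 6.8],
    [0, 0.003, 0.0153, -0.0057, 2.8, 2.3, 6.7],
    [0, 0.005, 0.0145, -0.0063, 2.7, 2.4, 6.8],
    [0, 0.007, 0.0136, -0.0067, 2.8, 2.3, 6.8],
  ],
)

```text
clock: 16.98
tool_pos: [0.6402, 0.0631, 0.3759]
eef_rot: [0.959, 0.215, -0.141, 0.123]
contact_force: [-0.0, -0.4, -0.9]
opening: 0.006
finger_force: 0.0
```

>>> play_rows(
  rows=[
    [0, 0.0086, 0.0123, -0.007, 2.7, 2.4, 6.7],
    [0, 0.01, 0.011, -0.0072, 2.8, 2.3, 6.8],
    [0, 0.012, 0.009, -0.0072, 2.8, 2.4, 6.8],
    [0, 0.013, 0.0074, -0.007, 2.7, 2.3, 6.7],
    [0, 0.014, 0.0054, -0.007, 2.8, 2.4, 6.8],
    [0, 0.015, 0.0035, -0.0064, 2.7, 2.3, 6.8],
    [0, 0, 0, 0, 0, 0, 0],
  ],
)

```text
clock: 17.85
tool_pos: [0.7272, 0.0294, 0.4119]
eef_rot: [0.991, -0.136, -0.003, 0.002]
contact_force: [-0.2, -0.8, 0.0]
opening: 0.007
finger_force: 0.0
```

```bash
python3 - <<'E'
from h import *
rep(); T=tool(); print((np.linalg.inv(gpose(1.75,.19,.06,.25))@T).round(3)); im=cams.snapshot('wrist')[:,:,::-1].copy()
for g,c in ((1.75,(0,255,0)),(1.68,(0,0,255))):
    P=np.vstack([gpt(CG,g,l,o,.15) for l in(.05,.1,.15,.214) for o in (.004,)]+[gpt(CG,g,.055+.025*a,.081,.106) for a in(-1,1)])
    for u in wproj(P,T):
        if abs(u).max()<600: cv2.circle(im,tuple(int(v) for v in u),3,c,-1)
cv2.imwrite('pics/w5.png',im)
rows(T,gpose(1.75,.19,.06,.137),4,0)
E
```

```text
tip [0.2004 0.2905 0.2459] F [-0.2 -0.8  0. ] q [-0.3   0.88  0.46  1.21 -0.38  1.14 -1.67] 0.007461648064517883
[[ 1.    -0.001 -0.004  0.001]
 [ 0.001  1.     0.005 -0.   ]
 [ 0.004 -0.005  1.     0.004]
 [ 0.     0.     0.     1.   ]]
[[0, -0.0002, -0.0001, 0.0272, 0.1, 0.1, -0.0], [0, -0.0003, -0.0, 0.0272, 0.0, 0.0, -0.0], [0, -0.0002, -0.0001, 0.0273, 0.1, 0.1, -0.0], [0, -0.0004, 0.0, 0.0272, 0.1, 0.1, -0.0]]
```

View pics/w5.png

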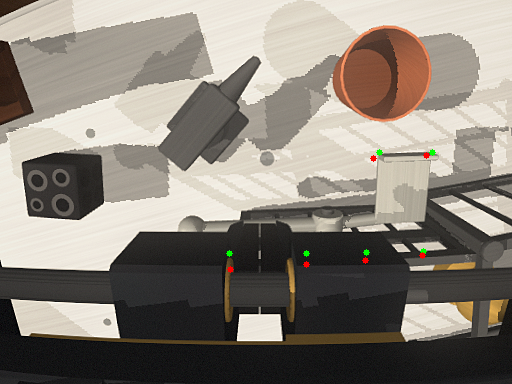

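The gate is at about 1.75 rad: the plate's lip at (378–438,155) coincides with the green model points. The tip stands outside the gate near the free edge, so I'll lower it and close gently.

```bash
python3 - <<'E'
from h import *
# body-frame step for rotating by -deg about the hinge at along .19, out .013
for deg in (2,3,4,5):
    A=gpose(1,.19,.013,.1);B=gpose(1-np.radians(deg),.19,.013,.1);D=np.linalg.inv(A)@B;print(deg,D[:3,3].round(4),Ro.from_matrix(D[:3,:3]).as_rotvec(degrees=True).round(2))
E
```

```text
2 [-0.0066 -0.0003  0.    ] [ 0.  0. -2.]
3 [-0.01   -0.0004  0.    ] [ 0.  0. -3.]
4 [-0.0133 -0.0004  0.    ] [ 0.  0. -4.]
5 [-0.0166 -0.0004  0.    ] [ 0.  0. -5.]
```

>>> play_rows(
  rows=[
    [0, 0, 0, 0.027, 0, 0, 0],
    [0, 0, 0, 0.027, 0, 0, 0],
    [0, 0, 0, 0.027, 0.2, 0.2, 0],
    [0, 0, 0, 0.027, 0, 0, 0],
    [0, -0.012, 0, 0, 0, 0, 0],
    [0, -0.012, 0, 0, 0, 0, 0],
    [0, -0.012, 0, 0, 0, 0, 0],
    [0, -0.006, 0, 0, 0, 0, 0],
  ],
)

```text
clock: 18.9
tool_pos: [0.6853, 0.0422, 0.3047]
eef_rot: [0.991, -0.135, -0.001, 0.0]
contact_force: [0.7, 0.0, 0.8]
opening: 0.004
finger_force: 0.0
```

Sweeping at 5° per row (0.7 rad/s).

>>> play_rows(
  rows=[
    [0, -0.01, 0, 0, 0, 0, -2],
    [0, -0.0133, -0.0004, 0, 0, 0, -4],
    [0, -0.0166, -0.0004, 0, 0, 0, -5],
    [0, -0.0166, -0.0004, 0, 0, 0, -5],
    [0, -0.0166, -0.0004, 0, 0, 0, -5],
    [0, -0.0166, -0.0004, 0, 0, 0, -5],
    [0, -0.0166, -0.0004, 0, 0, 0, -5],
    [0, -0.0133, -0.0004, 0, 0, 0, -4],
  ],
)

```text
clock: 19.9
tool_pos: [0.5679, 0.0456, 0.3057]
eef_rot: [0.985, 0.17, 0.001, 0.0]
contact_force: [0.1, -0.1, -0.3]
opening: 0.002
finger_force: 0.0
```

```bash
cat >> h.py <<'E'
def gf():
    # tip in the gate frame for the tool's own yaw
    T=tool(); g=CG[2]-np.arctan2(T[1,1],T[0,1]); G=gpose(g,0,0,-.166); d=(np.linalg.inv(G)@T@[0,0,.166,1]); s=status.get_state()
    print('g',g.round(3),'out',d[0].round(4),'along',-d[1].round(4),'z',(T@[0,0,.166,1])[2].round(4),'Ftool',(T[:3,:3].T@s['contact_force']).round(1))
E
python3 -c "
from h import *
gf();rep()"
```

```text
g 1.135 out 0.0153 along 0.1886 z 0.1397 Ftool [0.  0.1 0.3]
tip [0.0413 0.2924 0.1397] F [ 0.1 -0.1 -0.3] q [-0.28  0.77  0.2   1.84 -0.26  0.56 -1.14] 0.0021085480893354054
```

```bash
python3 - <<'E'
from h import *
def ang(X): 
    v=np.array(X)[:2]-[.107,.115]; return np.arctan2(v[1],-v[0]).round(2),np.hypot(*v).round(3)
for n in ('scene','side'):
    cams.snapshot(n)
    for l in ('gate','latch'):
        for d in finder.spot_in(n,l)[:2]: X=tc(w(n,d['at'])); print(n,l,round(d['score'],2),X,ang(X))
cams.snapshot('wrist')
for l in ('gate','latch','thumb_plate'):
    for a,b in wspot(l): print(l,a,tc(b),ang(tc(b)))
E
```

```text
scene gate 0.95 [0.0827 0.1976 0.1079] (np.float64(1.28), np.float64(0.086))
scene gate 0.45 [ 0.0241 -0.1166  0.0323] (np.float64(-1.23), np.float64(0.246))
scene latch 0.63 [0.0925 0.2076 0.1042] (np.float64(1.42), np.float64(0.094))
side gate 0.66 [0.0274 0.2772 0.1042] (np.float64(1.11), np.float64(0.181))
side latch 0.5 [0.0119 0.3198 0.1057] (np.float64(1.14), np.float64(0.226))
gate 0.69 [0.0916 0.1942 0.108 ] (np.float64(1.38), np.float64(0.081))
latch 0.77 [0.1085 0.1958 0.107 ] (np.float64(1.59), np.float64(0.081))
thumb_plate 0.63 [0.1087 0.1938 0.107 ] (np.float64(1.59), np.float64(0.079))
```

>>> play_rows(
  rows=[
    [0, -0.0133, -0.0004, 0, 0, 0, -4],
    [0, -0.0133, -0.0004, 0, 0, 0, -4],
    [0, -0.0133, -0.0004, 0, 0, 0, -4],
    [0, -0.0133, -0.0004, 0, 0, 0, -4],
    [0, -0.0133, -0.0004, 0.002, 0, 0, -4],
    [0, -0.0133, -0.0004, 0, 0, 0, -4],
    [0, -0.0133, -0.0004, 0, 0, 0, -4],
    [0, -0.0133, -0.0004, 0, 0, 0, -4],
  ],
)

```text
clock: 21.4
tool_pos: [0.4793, -0.0099, 0.3035]
eef_rot: [0.901, 0.434, 0.001, 0.001]
contact_force: [0.4, 0.1, -0.8]
opening: 0.004
finger_force: 0.1
```

```bash
python3 -c "
from h import *
gf();rep()
T=tool(); im=cams.snapshot('wrist')[:,:,::-1].copy()
P=np.vstack([gpt(CG,.57,l,.004,.15) for l in(.05,.1,.15,.214)]+[gpt(CG,.57,.055+.025*a,.081,.106) for a in(-1,1)])
for u in wproj(P,T):
    if abs(u).max()<600: cv2.circle(im,tuple(int(v) for v in u),3,(0,255,0),-1)
b=cv2.resize(cams.snapshot('scene')[120:280,80:330,::-1],(600,384)); cv2.imwrite('pics/w6.png',cv2.resize(np.hstack([im,b]),(800,276)))"
```

```text
g 0.579 out 0.0141 along 0.1867 z 0.1375 Ftool [0.3 0.3 0.8]
tip [-0.0416  0.229   0.1375] F [ 0.4  0.1 -0.8] q [-0.09  0.68  0.02  2.1  -0.04  0.36 -0.71] 0.004367835952322589
```

View pics/w6.png

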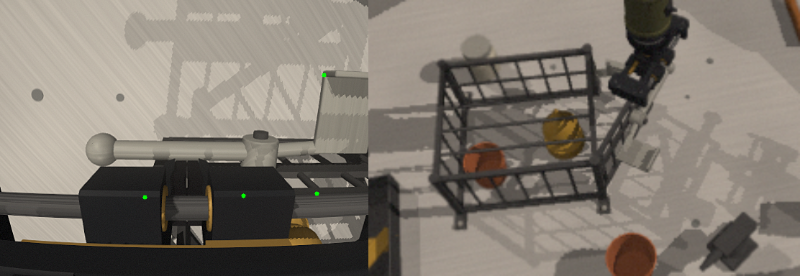

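The gate is following the finger at about 0.57 rad, and the finial stands inside at (563,132) in the right half. Closing on, slower.

>>> play_rows(
  rows=[
    [0, -0.0133, -0.0004, 0, 0, 0, -4],
    [0, -0.0133, -0.0004, 0, 0, 0, -4],
    [0, -0.0133, -0.0004, 0, 0, 0, -4],
    [0, -0.0133, -0.0004, 0, 0, 0, -4],
    [0, -0.01, -0.0004, 0, 0, 0, -3],
    [0, -0.0066, -0.0003, 0, 0, 0, -2],
    [0, -0.0066, -0.0003, 0, 0, 0, -2],
    [0, -0.0066, -0.0003, 0, 0, 0, -2],
  ],
)

```text
clock: 22.5
tool_pos: [0.4387, -0.0804, 0.3035]
eef_rot: [0.785, 0.619, 0.001, 0.001]
contact_force: [0.8, 2.5, 0.5]
opening: 0.007
finger_force: 1.9
```

```bash
python3 -c "
from h import *
gf()"
```

```text
g 0.142 out 0.014 along 0.1861 z 0.1375 Ftool [ 2.7  0.2 -0.5]
```

>>> play_rows(
  rows=[
    [0, -0.005, -0.0002, 0, 0, 0, -1.5],
    [0, -0.005, -0.0002, 0, 0, 0, -1.5],
    [0, -0.005, -0.0002, 0, 0, 0, -1.5],
    [0, -0.005, -0.0002, 0, 0, 0, -1.5],
    [0, -0.004, -0.0002, 0, 0, 0, -1.2],
    [0, -0.003, 0, 0, 0, 0, -0.9],
    [0, -0.002, 0, 0, 0, 0, 0],
    [0, 0, 0, 0, 0, 0, 0],
  ],
)

```text
clock: 23.5
tool_pos: [0.4322, -0.1071, 0.3035]
eef_rot: [0.739, 0.673, 0.002, -0.001]
contact_force: [0.1, 8.2, 1.4]
opening: 0.002
finger_force: 4.3
```

```bash
python3 -c "
from h import *
gf()"
```

```text
g 0.0 out 0.0134 along 0.1866 z 0.1375 Ftool [ 8.2 -0.6 -1.4]
```

>>> play_rows(
  rows=[
    [0, -0.003, 0, 0, 0, 0, 0],
    [0, -0.002, 0, 0, 0, 0, 0],
    [0, 0, 0, 0, 0, 0, 0],
    [0, 0, 0, 0, 0, 0, 0],
  ],
)

```text
clock: 24.0
tool_pos: [0.432, -0.1081, 0.3035]
eef_rot: [0.737, 0.675, 0.004, -0.002]
contact_force: [-1.2, 20.9, 5.9]
opening: 0.009
finger_force: 10.3
```

```bash
python3 -c "
from h import *
gf()"
```

```text
g -0.005 out 0.0143 along 0.1866 z 0.1375 Ftool [20.8 -3.  -5.7]
```

The force rises steeply with almost no travel, so the gate is on its stop. Retreating to near the start pose so I can compare the latch with the first pictures.

>>> play_rows(
  rows=[
    [0, 0.012, 0, 0, 0, 0, 0],
    [0, 0.03, 0, 0, 0, 0, 0],
    [0, 0.03, 0, -0.03, 0, 0, 0],
    [0, 0.03, 0.03, -0.04, 0, 0, 0],
    [0, 0, 0.05, -0.03, 0, 0, 0],
    [0, 0, 0.05, 0, 0, 0, -5],
    [0, 0, 0.05, 0, 0, 0, 0],
    [0, 0, 0, 0, 0, 0, 0],
  ],
)

```text
clock: 25.0
tool_pos: [0.6233, -0.0266, 0.4032]
eef_rot: [0.711, 0.703, 0.001, 0.002]
contact_force: [-0.8, 0.2, -0.5]
opening: 0.006
finger_force: 0.0
```

```bash
python3 - <<'E'
from h import *
rep()
for n in ('scene','side'):
    im=cams.snapshot(n); g=cv2.cvtColor(im,cv2.COLOR_RGB2GRAY).astype(np.float32)
    o=cv2.cvtColor(cv2.resize(cv2.imread(f'pics/{n}0.png'),(512,384),interpolation=cv2.INTER_AREA),cv2.COLOR_BGR2GRAY).astype(np.float32)
    for l,al,ou,z in (('knob',.265,.02,.1),('midbar',.19,.02,.1),('plate',.055,.052,.106),('edge',.2,0,.145)):
        u,v=proj(n,[gpt(CG,0,al,ou,z)])[0].astype(int); h=9
        res=cv2.matchTemplate(g[v-h-8:v+h+9,u-h-8:u+h+9],o[v-h:v+h+1,u-h:u+h+1],cv2.TM_CCOEFF_NORMED); _,m,_,p=cv2.minMaxLoc(res); print(n,l,(u,v),'shift',p[0]-8,p[1]-8,round(m,3))
    dz=proj(n,[gpt(CG,0,.25,.02,.1),gpt(CG,0,.25,.02,.13),gpt(CG,.12,.25,.02,.1)]);print('px for 30mm lift',(dz[1]-dz[0]).round(1),'for .12 rad gate',(dz[2]-dz[0]).round(1))
    for l in ('finial','latch','gate','stored_cup','lamp_cup','polish_jar','dapping_block','anvil_stake','mallet'):
        for d in finder.spot_in(n,l)[:1]: print(n,l,round(d['score'],2),w(n,d['at']).round(3),tc(w(n,d['at'])))
E
```

```text
tip [0.1037 0.2257 0.2372] F [-0.8  0.2 -0.5] q [ 0.08  0.69 -0.2   1.57  0.17  0.89 -0.19] 0.00595712227754166
scene knob (np.int64(214), np.int64(148)) shift 0 0 0.995
scene midbar (np.int64(216), np.int64(166)) shift 0 0 0.996
scene plate (np.int64(229), np.int64(199)) shift 0 0 0.874
scene edge (np.int64(208), np.int64(157)) shift 0 0 0.994
px for 30mm lift [-0.9 -5.1] for .12 rad gate [8.6 0.1]
scene finial 0.7 [ 0.287 -0.345  0.084] [-0.2027 -0.1221  0.0844]
scene latch 0.93 [ 0.541 -0.096  0.103] [0.0279 0.1488 0.1033]
scene gate 0.58 [ 0.522 -0.255  0.121] [ 0.0232 -0.0113  0.1209]
scene stored_cup 0.79 [ 0.514 -0.361  0.036] [ 0.0256 -0.1173  0.0355]
scene lamp_cup 0.82 [ 0.775 -0.117  0.021] [0.2623 0.1503 0.0205]
scene polish_jar 0.89 [ 0.287 -0.347  0.086] [-0.2017 -0.1245  0.0865]
scene dapping_block 0.88 [0.775 0.247 0.062] [0.2286 0.5122 0.0624]
scene anvil_stake 0.98 [0.798 0.066 0.074] [0.2681 0.3342 0.0742]
scene mallet 0.84 [0.235 0.354 0.024] [-0.319   0.5685  0.0244]
side knob (np.int64(331), np.int64(195)) shift 0 0 0.996
side midbar (np.int64(308), np.int64(187)) shift 1 0 0.679
side plate (np.int64(264), np.int64(176)) shift 0 0 0.993
side edge (np.int64(315), np.int64(172)) shift 0 0 0.632
px for 30mm lift [ 1.3 -8.5] for .12 rad gate [-5.4  4.6]
side finial 0.69 [ 0.481 -0.175  0.031] [-0.0252  0.0649  0.0306]
side latch 0.71 [ 0.505 -0.122  0.107] [-0.0063  0.1195  0.1067]
side gate 0.84 [ 0.502 -0.12   0.107] [-0.0092  0.1213  0.107 ]
side stored_cup 0.68 [ 0.525 -0.373  0.052] [ 0.0373 -0.1278  0.0519]
side lamp_cup 0.8 [ 0.777 -0.098  0.05 ] [0.2631 0.1687 0.0498]
side polish_jar 0.64 [ 0.774 -0.103  0.049] [0.2599 0.1632 0.0487]
side dapping_block 0.83 [0.743 0.267 0.05 ] [0.1945 0.5292 0.0502]
side anvil_stake 0.64 [0.771 0.089 0.033] [0.2395 0.3544 0.0325]
side mallet 0.65 [0.238 0.365 0.022] [-0.3169  0.5794  0.0218]
```

The latch knob, bar, plate and gate edge match the first pictures pixel for pixel, so the gate is shut and the bar is down. Nothing else has moved, and the finial is inside. Handing in.

```bash
python3 -c "
from plant import r
print(r.finish_job())"
```

```text
the job is handed in; nothing more can be done
None
```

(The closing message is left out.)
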